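# Start a run on the microcentrifuge

## Task

Start a run on the benchtop microcentrifuge: swing its open lid down until it is fully shut, turn the black pointer selector on the sloping panel clockwise to the fifth click past off (the round dot is off, each bar mark is one click), and only when both are done press the large round start button fully in, then let it spring back and move clear. Do it all by pushing lightly with closed fingertips: do not grip the lid or the selector, do not press the small square key, and leave the loose things standing around the machine where they are, neither lifted nor shifted.

Things in the scene. Friction and masses are not known exactly. Their poses are not given: they have to be found in the camera images.
- centrifuge: White microcentrifuge, fixed on the desk: 242 mm deep (x, +x to its rear), 200 mm wide (y, +y to the operator's left), flat deck 108 mm high at the rear, sloping panel at the front (83 mm high at its front edge). Origin at the centre of its underside
- selector_centre (a point): Point of the sloping panel's surface on the selector's axis, fixed to the machine: x uphill (away from the operator), y left, z straight out of the panel (15 degrees off vertical, leaning to the operator). Panel reaches 51 mm uphill, 43 mm downhill, 64 mm left, 136 mm right. White marks 44 mm out: round dot (off) 120 degrees counter-clockwise from x, then 8 bars clockwise every 30 degrees, ever wider
- selector_turn (a joint): Angle of the selector: 0 at off (the dot), growing clockwise seen from above, 0.5236 rad a click up to 4.189 (eighth bar); fifth click 2.618. A spring ball snaps it into a click from within 0.15 rad either side and holds it there; about 0.05 N m (1.5 N near the pointer's end) carries it over a click. The pointer's direction is 2.094 - value, counter-clockwise from selector_centre's x. Starts between off and second bar
- selector: The black selector, turning. Origin on its axis at the panel surface, x out along its pointer arm, z out of the panel. The arm: a flat-sided bar 10 mm wide, from 4 to 24 mm above the panel, ending 39.5 mm from the axis, with a white line on top. Hub 29 mm across, 24 mm high, on a skirt 39 mm across, 5 mm high. A fingertip pushing the arm's side turns it
- lid_turn (a joint): Opening angle of the lid: 0 fully shut (on a stop), starts between 0.9 and 1.2 rad. The hinge is stiff: the lid stays where it is left (friction about 0.16 N m; 1 to 2 N at the front tab closes it)
- lid: The lid, turning: origin in the middle of its hinge line, x along the lid from its front to the hinge, y along the hinge, z out of its outer face (up when shut). A grey frame 168 mm wide, 8 mm thick, with a clear domed window (from 18 to 130 mm from the hinge line) that stands up to 7 mm above the frame, and a front tab
- lid_hinge (a point): Middle of the lid's hinge line at the rear of the deck, 113 mm above the desk, fixed to the machine: x to the machine's rear, y along the hinge to the left, z up. The lid reaches 154 mm from here, towards -x when shut
- lid_front (a point): On the outer face (upper when shut) of the lid's front tab, 143 mm from the hinge line, 11 mm short of the tab's end; x points to the hinge, z out of the outer face. The tab is 60 mm wide, 22 mm long, 8 mm thick.
- start_top (a point): Centre of the top of the large round white start button, 26 mm across in a black housing, at the right of the panel near the operator; z points out of the panel, press along -z
- start (a joint): Travel of the start button: 0 out, 0.006 m fully in; 5 N presses it fully in, a spring pushes it back
- pulse (a joint): Travel of the small square white short-spin key (13 mm wide, standing 9 mm above the panel), 47 mm uphill of the start button's centre: 0 out, 0.004 m in. Leave it alone
- tube_rack: Loose dark rack of capped microtubes (50 x 122 x 42 mm, origin under its centre), beside the machine's left side; leave it
- vial_1: Loose vial with white cap, 22 mm across, 58 mm high, origin under its centre, in front of the machine; leave it
- vial_2: Loose vial with red cap, 22 mm across, 58 mm high, origin under its centre, in front of the machine; leave it
- stopper_1: Loose brown rubber stopper, 27 mm across, 24 mm high, origin under its centre, in front of the machine; leave it
- pp_cup_2: Loose white plastic cup, 66 mm across, 63 mm high, origin under its centre, right of the machine; leave it
- petri_1: Loose covered petri dish, 73 mm across, 15 mm high, origin under its centre, right of the machine; leave it

How it is judged:
On the way, in this order (a step that is already met when the one before it is completed fails the run):
1. lid fully shut and selector resting at the fifth click past off, in either order (value of joint lid_turn below 0.04 rad and value of joint selector_turn between 2.488 and 2.748 rad), for 0.2 s.
2. start button pressed fully in with the lid shut and the selector at the fifth click (all of step 1 and value of joint start above 0.0045 m), for 0.05 s.
At the end, for the whole second after the job is handed in: the lid is shut (within 0.04 rad), the selector rests at the fifth click (2.618 within 0.13 rad), the start button has been pressed (at least 4.5 of its 6 mm) and is out again (within 1.5 mm) (all of step 1 and value of joint start below 0.0015 m and velocity of joint selector_turn between -0.1 and 0.1 rad/s); the robot touches nothing.
It fails at once if start pressed (over 3 mm) before the lid is shut and the selector set (not (value of joint lid_turn below 0.04 rad and value of joint selector_turn between 2.488 and 2.748 rad) and value of joint start above 0.003 m).
It fails at once if the small square short-spin key is pressed (over 2 mm) (value of joint pulse above 0.002 m).
It fails at once if the selector is gripped or forced: over 18 N between fingers and selector (contact force between the fingers and selector above 18 N).
It fails at once if the lid is gripped on its way down: over 25 N between fingers and lid while it is open (contact force between the fingers and lid above 25 N and value of joint lid_turn above 0.04 rad).
It fails at once if a loose thing beside the machine is moved or lifted more than 20 mm (distance of any of tube_rack, vial_1, vial_2, stopper_1, pp_cup_2, petri_1 from where it was at the start of the episode above 0.02 m).
It also fails if it takes over 61 s, if anything falls off the work surface, if the arm or the gripper's body presses on something with over 40 N, if the wrist force passes 120 N, or if a joint passes its speed limit or range.

## Robot

A 6-joint arm with a two-finger parallel gripper is mounted at the origin on a cart in front of the work surface, level with it; the furniture and walls round the work are solid. World frame = base frame: x ahead of the robot, y to its left, z up, the work surface at z = 0. Lengths are in m, angles in rad, forces in N, time in s.
With the tool pointing down it reaches from about 0.35 to 0.975 m from the base axis. Payload 4.9 kg.
Tool frame: the origin (TCP) lies between the finger pads; the fingertips stand 25 mm ahead of it and the grasp point (between the pads) lies 6 mm ahead of it; z points along the fingers, y is the line along which they close (so a half turn about z gives the same grasp; the last joint's range is limited). The gripper opens to 85 mm and grips with 20 to 120 N. Pads are 22 mm wide; open, the fingers measure 114 mm over their backs; the gripper's body (76 mm by 85 mm) begins 54 mm behind the grasp point. The pads swing forward as they close: fully open they stand 13 mm farther back than shut.
Start: joints at [-1.278, 0.053, 1.613, -0, 1.476, -0.119], TCP at [0.25, -0.573, 0.256] pointing down, gripper open.
Joint ranges: [-3.01, 3.01], [-1.01, 2.22], [0.06, 2.58], [-1.02, 4.17], [0.09, 2.62], [-3.14, 3.14]. Speed limits (rad/s): [2.57, 2.57, 3.14, 3.14, 3.14, 3.14].

## Interface

Orientations are given as a unit quaternion [w, x, y, z].
In Python, from plant import manip gives the robot as it stands.
- The arm moves only by the shell command python3 -m inch 'ROWS'. ROWS is JSON, a list of rows, each a list of 3 entries, a list of its own where there are three numbers: the shift along the tool's x, y, z in m, then the turn, a rotation vector about the tool's x, y, z in rad, then the opening, from 0 (shut) to 1 (fully open). A call has 1 to 8 rows; each row shifts and turns the commanded pose from where the row before left it, along the tool's axes as they then stand; what a row does not reach is not made up. A row lasts 1/10 s, in which the tool goes at most 50 mm and 8.59 degrees, less where a joint would pass 70% of its speed; a pose out of reach is approached as far as the arm can. A call with a gripper value outside its range is refused whole. The fingers move at their own pace and stop on an object; the grip force is fixed at half the most. Time passes only in rows, so rows that do not move let the fingers close. It gives the time, the measured TCP pose, the force, the opening and the grip force at its end, in the units of the state.
- manip.state(): the state, without advancing time (a new reading comes with each control period).
- manip.grab_frame(name): name is "side" or "top" or "wrist"; returns (picture, depth): 480x640x3 uint8, red, green, blue; 480x640 float32, m along the optical axis (not along the pixel's ray), 0 where there is no reading.
- manip.camera_params(name): a dict with "camera_matrix" (3x3 intrinsics, pixels), "k1" (the pictures are not rectified: a ray, as slopes to the right and down, at radius r is drawn at 1 + k1 r^2 times it, then the intrinsics apply), "rvec" (rotation vector, rad) and "tvec" (3), from world to camera coordinates, as OpenCV has them. Camera axes: x right, y down, z forward; pixel columns grow to the right and rows downward; lengths in m; the calibration is good to about 2 mm. A picture is of the moment at which its call begins: read the wrist's pose just before it. camera_params takes no time and is no camera call; for the wrist camera it gives the pose at the moment of the call.
- manip.job_done(): hands the job in; it is judged then, once.
Trained networks look in the newest picture that a camera, given by its name, has taken for a name from the list of things; names that differ only in an ending like _2 or _b are one class to them, and where a whole thing is asked for, a point or a joint stands for the part that bears it (a point fixed in the world has none). Each returns a list of dicts, best first, with "score" (0 to 1); they miss things now and then, are a little off and sometimes report something else, mostly with a low value. They report only what shows in the picture. A call takes as long as a camera call.
- manip.look_for(camera, label): "point" ([x, y, z] in m, in world coordinates, good to about 4 mm: the middle of the surface that is visible of it).
The state is a dict: "time": time; "joint_pos": joint angles; "joint_vel": joint speeds; "joint_efforts": joint torques, N m; "tool_pos": TCP position; "tool_rot": TCP orientation; "contact_force": force on the tool from outside, world axes, zero at the start; "ft_torque": the same for the moment, N m; "gripper_width": opening from 0.0 (shut) to 1.0 (fully open); "grasp_force": force on a finger pad.
Only numpy, scipy, OpenCV 4.12 (cv2) and the standard library are available. Lean on these libraries where they do the work, as an engineer would, in place of code of your own. Each camera call takes 0.05 s, during which the arm holds its last target. There are 200 camera calls.

## Working session

There is one attempt and no reset: what is moved stays moved. The work goes in short steps, Python scripts to look and compute and a shell command to move; the robot and the scene stay as the last step left them, time stands still between calls to the robot, and variables do not carry over. Pictures are saved under pics/ and viewed, at most 10 in all, crops included, and the job is handed in when it is done.

```bash
mkdir -p pics; cat > h.py <<'E'
import numpy as np, cv2
from plant import manip
from scipy.spatial.transform import Rotation as R
def cam(n):
    p=manip.camera_params(n); K=np.array(p["camera_matrix"]);Rm=R.from_rotvec(np.ravel(p["rvec"])).as_matrix();t=np.ravel(p["tvec"]);return K,p["k1"],Rm,t
def unproj(n,d,u=None,v=None,c=None):
    K,k1,Rm,t=c or cam(n)
    if u is None: u,v=np.meshgrid(np.arange(640),np.arange(480)); z=d
    else: u=np.asarray(u);v=np.asarray(v);z=d[v,u]
    pts=np.stack([u.ravel(),v.ravel()],-1).astype(float)[:,None]
    xy=cv2.undistortPoints(pts,K,np.array([k1,0,0,0,0.]))[:,0]
    P=np.c_[xy*z.ravel()[:,None],z.ravel()]
    return ((P-t)@Rm).reshape(z.shape+(3,))
def proj(n,P,c=None):
    K,k1,Rm,t=c or cam(n)
    return cv2.projectPoints(np.atleast_2d(P).astype(float),Rm,t,K,np.array([k1,0,0,0,0.]))[0][:,0]
def shot(n):
    c=cam(n); im,d=manip.grab_frame(n); return im,d,c
E
python3 - <<'E'
from h import *
for n in ("top","side"):
    im,d,c=shot(n); cv2.imwrite(f"pics/{n}0.png",im[...,::-1]); np.savez(f"{n}0.npz",im=im,d=d)
    for l in ["centrifuge","selector","lid","lid_front","start_top","pulse","lid_hinge","selector_centre","tube_rack","vial_1","stopper_1","pp_cup_2","petri_1"]:
        print(n,l,[(np.round(r["point"],3).tolist(),round(r["score"],2)) for r in manip.look_for(n,l)[:2]])
    print("campos",-c[2].T@c[3])
print(manip.state())
E
```

```text
top centrifuge [([0.569, 0.055, 0.111], 0.71)]
top selector [([0.485, 0.079, 0.119], 0.56)]
top lid [([0.474, -0.019, 0.106], 0.58), ([0.638, 0.065, 0.213], 0.55)]
top lid_front [([0.64, 0.066, 0.208], 0.64)]
top start_top [([0.475, -0.023, 0.106], 0.6)]
top pulse [([0.475, -0.022, 0.106], 0.74), ([0.487, 0.08, 0.116], 0.46)]
top lid_hinge [([0.564, 0.054, 0.103], 0.9)]
top selector_centre [([0.489, 0.044, 0.102], 0.9), ([0.57, 0.053, 0.105], 0.74)]
top tube_rack [([0.545, 0.197, 0.028], 0.71)]
top vial_1 [([0.649, -0.105, 0.022], 0.57), ([0.395, 0.082, 0.059], 0.51)]
top stopper_1 [([0.527, -0.014, 0.113], 0.72), ([0.48, 0.079, 0.121], 0.58)]
top pp_cup_2 [([0.647, -0.106, 0.024], 0.73)]
top petri_1 [([0.52, -0.116, 0.015], 0.75), ([0.639, 0.065, 0.21], 0.67)]
campos [4.82218298e-01 7.08838946e-04 9.45628518e-01]
side centrifuge [([0.49, -0.014, 0.099], 0.7), ([0.566, -0.018, 0.094], 0.59)]
side selector [([0.477, 0.071, 0.112], 0.57)]
side lid [([0.64, 0.045, 0.183], 0.76)]
side lid_front [([0.644, 0.045, 0.185], 0.95)]
side start_top [([0.474, -0.031, 0.112], 0.51)]
side pulse []

[... 448 characters left out ...]
27799595e+00,  5.26915370e-02,  1.61289062e+00,  7.76034328e-06,
        1.47598028e+00, -1.18960277e-01]), 'joint_vel': array([ 3.21209964e-05, -9.64619139e-04,  2.58368508e-03, -5.21578255e-04,
        5.33300696e-04,  6.72200807e-04]), 'joint_efforts': array([ 2.59607541e-04, -3.93674076e+01, -3.70453298e+01, -1.02999893e-04,
        5.27325337e-04, -1.38285372e-05]), 'tool_pos': array([ 0.25016177, -0.5727407 ,  0.25631444]), 'tool_rot': array([1.47175500e-05, 9.78881474e-01, 2.04428617e-01, 5.15986811e-06]), 'contact_force': array([-0.3658644 ,  0.06647252,  0.34420396]), 'ft_torque': array([ 0.00396108, -0.03756   , -0.0523016 ]), 'grasp_force': 0.0, 'gripper_width': 1.000610807487881}
```

View pics/top0.png

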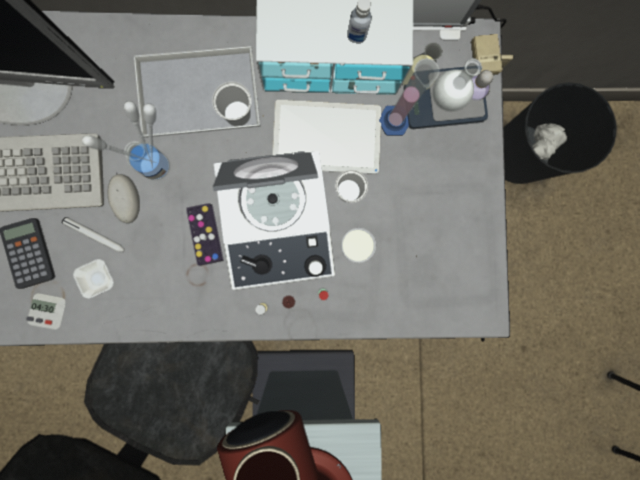

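View pics/side0.png

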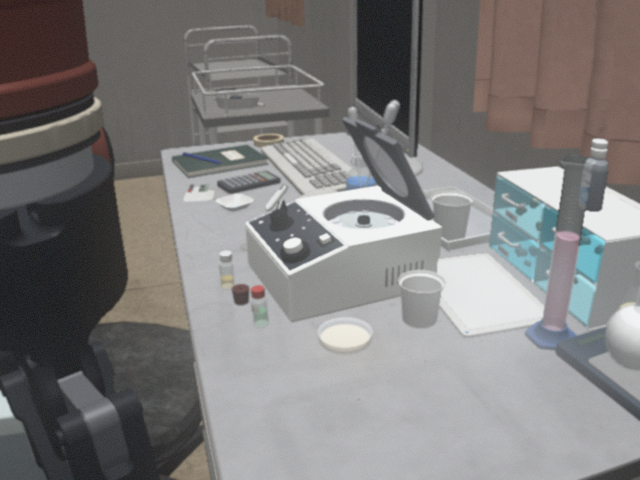

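The top view shows the machine yawed slightly counter-clockwise. Its front edge runs from (233,288) to (334,274), the selector hub is at about (264,264) with the pointer to the left, start is at (316,266) and the key at (312,242). The lid stands open at about (266,168). Next I fit the machine pose from depth.

```bash
python3 - <<'E'
from h import *
f=np.load("top0.npz");im,d=f["im"],f["d"];c=cam("top");P=unproj("top",d,c=c)
m=(P[...,0]>.4)&(P[...,0]<.75)&(P[...,1]>-.09)&(P[...,1]<.17)&(d>0)
# deck
dk=m&(P[...,2]>.1)&(P[...,2]<.116)&(im.min(-1)>150); Q=P[dk];print("deck",len(Q),np.median(Q[:,2]))
# whole body outline above z .07 with x<0.58
b=m&(P[...,2]>.07)&(P[...,2]<.135)&(P[...,0]<.58);Q=P[b]
# side lines: for x bins, y min/max
xs=np.arange(.45,.57,.01);lo=[];hi=[]
for x in xs:
    s=Q[abs(Q[:,0]-x)<.005];lo.append(np.percentile(s[:,1],1));hi.append(np.percentile(s[:,1],99))
print(np.polyfit(xs,lo,1),np.polyfit(xs,hi,1));print(np.round(lo,3),np.round(hi,3))
ys=np.arange(-.02,.13,.01);fr=[np.percentile(Q[abs(Q[:,1]-y)<.005][:,0],1) for y in ys]
print("front",np.polyfit(ys,fr,1),np.round(fr,3))
# panel plane
pm=m&(im.max(-1)<110)&(P[...,0]<.55)&(P[...,2]<.108)&(P[...,2]>.08);Q=P[pm]
for _ in range(5):
    cc=Q.mean(0);n=np.linalg.svd(Q-cc,full_matrices=False)[2][2];n*=np.sign(n[2]);r=(Q-cc)@n;Q=Q[abs(r)<.003] if (abs(r)<.003).sum()>100 else Q
print("panel",n,cc,np.degrees(np.arccos(n[2])),np.degrees(np.arctan2(n[1],n[0])),len(Q))
# lid pts
lm=m&(P[...,2]>.14);Q=P[lm];cc=Q.mean(0);n=np.linalg.svd(Q-cc,full_matrices=False)[2][2];print("lid",cc,n,Q.min(0),Q.max(0))
cv2.imwrite("pics/c.png",cv2.resize(im[140:300,200:360],None,fx=3.7,fy=3.7,interpolation=cv2.INTER_CUBIC)[...,::-1])
E
```

```text
deck 3713 0.10772230731630315
[ 0.01672666 -0.05964768] [0.12931969 0.07743053]
[-0.032 -0.058 -0.059 -0.056 -0.056 -0.054 -0.052 -0.052 -0.05  -0.048
 -0.048 -0.046] [0.136 0.136 0.138 0.14  0.14  0.142 0.143 0.145 0.146 0.147 0.149 0.149]
front [-0.12639398  0.45085923] [0.453 0.453 0.451 0.449 0.447 0.447 0.446 0.444 0.444 0.442 0.44  0.44
 0.439 0.437 0.435]
panel [-0.25582035 -0.02855842  0.96630242] [0.4912882  0.049905   0.09699391] 14.9164046432103 -173.6301781575925 2761
lid [0.63379668 0.06104928 0.20905217] [0.84198496 0.10874894 0.52842691] [ 0.59860559 -0.02533057  0.14004299] [0.67939269 0.14756665 0.25135012]
```

View pics/c.png

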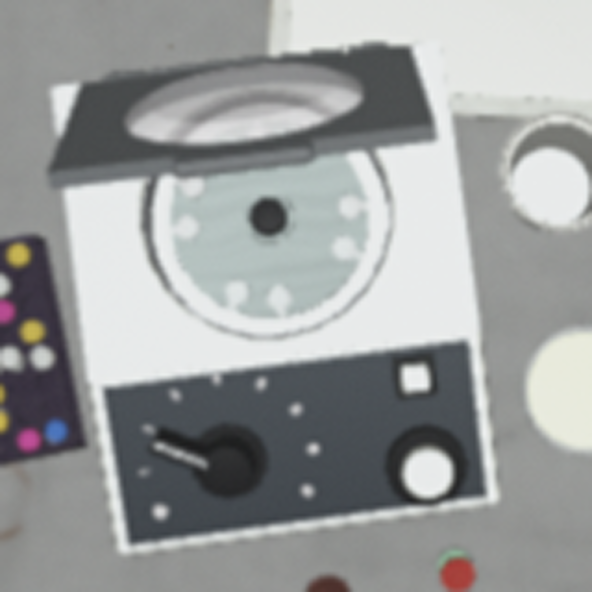

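The crop shows the panel marks: the off dot is at (160,512), then bars run clockwise to (307,491). The pointer is just short of the second bar at (150,430). I'll fit the panel frame from the nine marks.

```bash
cat >> h.py <<'E'
def ray(n,uv,p0,nn,c=None):
    K,k1,Rm,t=c or cam(n)
    xy=cv2.undistortPoints(np.array(uv,float)[:,None],K,np.array([k1,0,0,0,0.]))[:,0]
    D=np.c_[xy,np.ones(len(xy))]@Rm;o=-Rm.T@t
    return o+D*((np.array(p0)-o)@nn/(D@nn))[:,None]
E
python3 - <<'E'
from h import *
c=cam("top");d=np.load("top0.npz")["d"];P=unproj("top",d,c=c)
mk=np.array([(160,512),(143,471),(150,430),(175,395),(217,379),(262,384),(295,409),(313,448),(307,491)],float)/3.7+[200,140]-.36
n=np.array([-.2558,-.0286,.9663]);n/=np.linalg.norm(n);cc=np.array([.4913,.0499,.0970])
W=ray("top",mk,cc,n,c)
best=None
a=np.radians(120-30*np.arange(9));loc=np.c_[.044*np.cos(a),.044*np.sin(a),0*a]
A=W-W.mean(0);B=loc-loc.mean(0);U,S,Vt=np.linalg.svd(B.T@A);D=np.diag([1,1,np.linalg.det(U@Vt)]);Rm=(U@D@Vt).T
ctr=W.mean(0)-Rm@loc.mean(0)
print("ctr",ctr,"x",Rm[:,0],"yaw",np.degrees(np.arctan2(Rm[1,0],Rm[0,0])));print("res mm",np.round(1e3*np.linalg.norm(W-(loc@Rm.T+ctr),axis=1),1))
np.savez("sel.npz",ctr=ctr,R=Rm)
# frame with yaw from front edges too: pointer
for z,uv in((.024,[(158,440),(206,465)]),):
    L=(ray("top",np.array(uv)/3.7+[200,140]-.36,ctr+Rm[:,2]*z,Rm[:,2],c)-ctr)@Rm;print("line",L,np.degrees(np.arctan2(L[:,1],L[:,0])))
print("button",(ray("top",np.array([(428,473),(415,379)])/3.7+[200,140]-.36,ctr+Rm[:,2]*.012,Rm[:,2],c)-ctr)@Rm)
# depth points around button top, key in sel frame
Q=(P-ctr)@Rm
for nm,(u,v) in {"start":(428,473),"key":(415,379),"housing":(400,450)}.items():
    u=int(u/3.7+200);v=int(v/3.7+140);print(nm,np.median(Q[v-1:v+2,u-1:u+2].reshape(-1,3),axis=0),np.median(P[v-1:v+2,u-1:u+2].reshape(-1,3),axis=0))
# lid: fit plane in machine side profile
yaw=np.arctan2(Rm[1,0],Rm[0,0]);M=np.array([[np.cos(yaw),-np.sin(yaw),0],[np.sin(yaw),np.cos(yaw),0],[0,0,1]])
for cn in("top","side"):
    P=unproj(cn,np.load(cn+"0.npz")["d"]);q=(P-ctr)@M;q[...,2]=P[...,2]
    k=(P[...,2]>.13)&(P[...,2]<.3)&(q[...,0]>.05)&(q[...,0]<.25)&(q[...,1]>-.14)&(q[...,1]<.07);q=q[k]
    print(cn,len(q))
    for z in np.arange(.13,.27,.01):
        s=q[abs(q[:,2]-z)<.005]
        if len(s)>5: print(round(z,3),len(s),np.round(np.percentile(s[:,0],[5,50,95]),3),np.round(np.percentile(s[:,1],[2,98]),3))
E
```

```text
ctr [0.48033372 0.0782432  0.09493588] x [0.95868078 0.12120888 0.2573705 ] yaw 7.205843295675057
res mm [0.5 0.6 1.2 0.3 0.8 0.7 0.9 0.9 0.7]
line [[0.02139719 0.03053064 0.024     ]
 [0.00549752 0.00905383 0.024     ]] [54.97557467 58.73370481]
button [[-0.01718289 -0.10049858  0.012     ]
 [ 0.03250788 -0.09987863  0.012     ]]
start [-0.01363832 -0.0997395   0.02065485] [ 0.47430558 -0.023032    0.11153945]
key [ 0.03189494 -0.10038143  0.00865027] [ 0.52120832 -0.01770623  0.11167869]
housing [-0.00284342 -0.08833642  0.01087698] [ 0.48562218 -0.01010315  0.10534146]
top 2634
0.13 48 [0.189 0.191 0.192] [-0.114  0.045]
0.14 84 [0.184 0.187 0.19 ] [-0.118  0.045]
0.15 110 [0.179 0.183 0.189] [-0.117  0.044]
0.16 135 [0.174 0.18  0.184] [-0.116  0.044]
0.17 150 [0.168 0.175 0.179] [-0.118  0.044]
0.18 171 [0.163 0.169 0.174] [-0.116  0.044]
0.19 188 [0.157 0.164 0.168] [-0.115  0.043]
0.2 219 [0.152 0.157 0.163] [-0.116  0.044]
0.21 251 [0.146 0.151 0.157] [-0.116  0.042]
0.22 315 [0.141 0.145 0.151] [-0.116  0.043]
0.23 262 [0.135 0.138 0.143] [-0.117  0.043]
0.24 494 [0.125 0.13  0.134] [-0.117  0.045]
0.25 207 [0.121 0.124 0.129] [-0.065 -0.009]
side 3118
0.13 125 [0.181 0.183 0.188] [-0.121  0.042]
0.14 248 [0.176 0.18  0.184] [-0.121  0.044]
0.15 253 [0.17  0.174 0.179] [-0.121  0.042]
0.16 248 [0.165 0.169 0.173] [-0.121  0.044]
0.17 252 [0.16  0.163 0.168] [-0.121  0.044]
0.18 250 [0.155 0.158 0.162] [-0.12   0.043]
0.19 258 [0.149 0.153 0.157] [-0.121  0.042]
0.2 260 [0.143 0.147 0.153] [-0.121  0.043]
0.21 258 [0.137 0.141 0.146] [-0.121  0.041]
0.22 255 [0.131 0.134 0.14 ] [-0.122  0.044]
0.23 280 [0.126 0.129 0.134] [-0.121  0.042]
0.24 328 [0.121 0.126 0.131] [-0.12   0.044]
0.25 103 [0.12  0.122 0.126] [-0.066 -0.01 ]
```

The marks fit to about 1 mm. The selector is at roughly 57–60° (second click), and the lid angle is about 1.06 rad. I'll do the selector first, while the open lid leaves room, so next is a planner that prints the rows.

```bash
cat >> h.py <<'E'
try:
    _s=np.load("sel.npz");C=_s["ctr"];RS=_s["R"]
except Exception: pass
def W(p): return C+RS@np.array(p,float)   # selector_centre frame -> world
def selpose(theta_deg,rad,lat,h):
    """tool along -n, x=-cw tangent, y=radial, lat to the ccw side, tip height h"""
    a=np.radians(theta_deg);r=np.array([np.cos(a),np.sin(a),0]);l=np.array([-r[1],r[0],0])
    return W(r*rad+l*lat+[0,0,h+.025]),RS@np.c_[l,r,[0,0,-1]]
def cur():
    s=manip.state();q=s["tool_rot"];return s["tool_pos"],R.from_quat([q[1],q[2],q[3],q[0]]).as_matrix()
def delta(p,Rm,cp=None,cR=None):
    if cp is None: cp,cR=cur()
    sh=cR.T@(p-cp);rv=R.from_matrix(cR.T@Rm).as_rotvec();rw=np.degrees(rv)
    print("shift in tool mm",np.round(sh*1e3,1),"|",round(np.linalg.norm(sh)*1e3),"then rotvec rad",np.round(rv,4),"deg",np.round(np.linalg.norm(rw),1))
E
python3 - <<'E'
from h import *
p,Rm=selpose(57,.032,.022,.11);print(p);delta(p,Rm)
E
```

```text
[0.43998796 0.11277557 0.22498485]
shift in tool mm [ 448.3 -552.2   31.3] | 712 then rotvec rad [-0.3234  0.0426 -2.2636] deg 131.0
```

```bash
python3 -m inch '[[[0.025,-0.031,0],[0,0,0],0],[[0.025,-0.031,0],[0,0,0],0],[[0.025,-0.031,0],[0,0,0],0],[[0.025,-0.031,0],[0,0,0],0],[[0.025,-0.031,0],[0,0,0],0],[[0.025,-0.031,0],[0,0,0],0],[[0.025,-0.031,0],[0,0,0],0],[[0.025,-0.031,0],[0,0,0],0]]'
python3 -m inch '[[[0.025,-0.031,0],[0,0,0],0],[[0.025,-0.031,0],[0,0,0],0],[[0.025,-0.031,0],[0,0,0],0],[[0.025,-0.031,0],[0,0,0],0],[[0.025,-0.031,0],[0,0,0],0],[[0.025,-0.031,0],[0,0,0],0],[[0.025,-0.031,0],[0,0,0],0],[[0.025,-0.031,0],[0,0,0],0]]'
python3 -m inch '[[[0.025,-0.031,0],[0,0,0],0],[[0.025,-0.031,0],[0,0,0],0],[[0,0,0],[-0.02,0.003,-0.14],0],[[0,0,0],[-0.02,0.003,-0.14],0],[[0,0,0],[-0.02,0.003,-0.14],0],[[0,0,0],[-0.02,0.003,-0.14],0],[[0,0,0],[-0.02,0.003,-0.14],0],[[0,0,0],[-0.02,0.003,-0.14],0]]'
python3 -m inch '[[[0,0,0],[-0.02,0.003,-0.14],0],[[0,0,0],[-0.02,0.003,-0.14],0],[[0,0,0],[-0.02,0.003,-0.14],0],[[0,0,0],[-0.02,0.003,-0.14],0],[[0,0,0],[-0.02,0.003,-0.14],0],[[0,0,0],[-0.02,0.003,-0.14],0],[[0,0,0],[-0.02,0.003,-0.14],0],[[0,0,0],[-0.02,0.003,-0.14],0]]'
python3 - <<'E'
from h import *
p,Rm=selpose(57,.032,.022,.11);delta(p,Rm)
im,d,c=shot("wrist");cv2.imwrite("pics/w1.png",im[...,::-1]);np.savez("w1.npz",im=im,d=d)
print(manip.state()["joint_pos"],manip.state()["contact_force"])
for a in np.arange(120,-121,-30):
    print(a,proj("wrist",W([.044*np.cos(np.radians(a)),.044*np.sin(np.radians(a)),0]),c)[0].round(0),end=" ")
E
```

```text
time: 2.2
tool_pos: [0.3343, -0.2639, 0.2565]
tool_rot: [0.0, 0.979, 0.204, 0.0]
contact_force: [0.4, 0.2, 0.9]
gripper_width: -0.001
grasp_force: 0.0
time: 3.0
tool_pos: [0.4184, 0.0436, 0.2567]
tool_rot: [0.0, 0.979, 0.205, 0.001]
contact_force: [0.7, 0.6, -0.4]
gripper_width: 0.003
grasp_force: 0.0
time: 3.8
tool_pos: [0.4392, 0.1189, 0.2564]
tool_rot: [0.056, 0.807, 0.588, 0.021]
contact_force: [-0.1, -0.6, -0.1]
gripper_width: 0.001
grasp_force: 0.0
time: 4.6
tool_pos: [0.4391, 0.1188, 0.2564]
tool_rot: [0.112, 0.365, 0.923, 0.042]
contact_force: [-0.6, -0.2, -0.2]
gripper_width: -0.001
grasp_force: 0.0
shift in tool mm [ 0.8 -8.8 30.8] | 32 then rotvec rad [-0.0384  0.004  -0.2981] deg 17.2
[ 0.1187805  -0.54026427  2.11833034 -0.03423394  1.32531647 -0.69797421] [-0.25287071  1.71261635 -0.27963155]
120 [285. 201.] 90 [314. 215.] 60 [333. 240.] 30 [335. 270.] 0 [322. 296.] -30 [297. 311.] -60 [267. 313.] -90 [240. 301.] -120 [221. 278.]
```

View pics/w1.png

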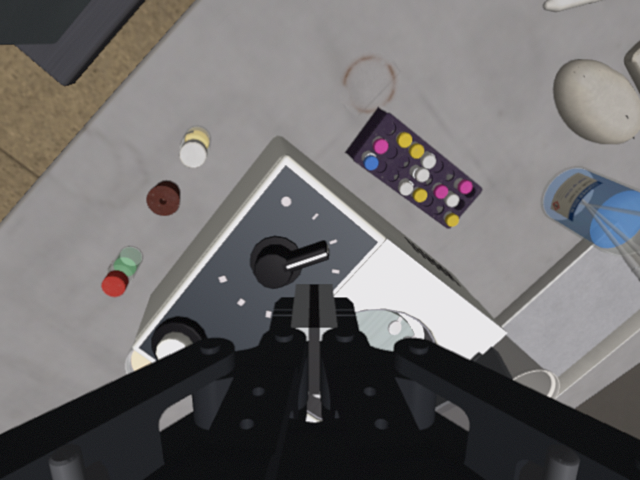

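The wrist view agrees with the model: the dot is at (286,202), and bars 1–3 at (314,216), (334,241) and (335,271). The pointer's white line runs from (287,268) to (326,250), and the closed fingertips are at (295–335, 285–325).

```bash
python3 - <<'E'
from h import *
f=np.load("w1.npz");d=f["d"];c=cam("wrist")
L=(ray("wrist",[(288,267),(326,250)],W([0,0,.024]),RS[:,2],c)-C)@RS;print(L,np.degrees(np.arctan2(L[:,1],L[:,0])),np.degrees(np.arctan2(*(L[1]-L[0])[1::-1])))
cp,cR=cur();T=(unproj("wrist",d,c=c)-cp)@cR
for v in (290,300,315,330,345):
    r=T[v];k=np.where((d[v]>0)&(abs(r[:,1])<.06)&(r[:,2]<.03)&(r[:,2]>-.06))[0];print(v,len(k),(k.min(),k.max(),r[k].min(0).round(3),r[k].max(0).round(3)) if len(k) else "")
p,Rm=selpose(62,.032,.022,.05);delta(p,Rm)
p2,R2=selpose(62,.032,.022,.009);delta(p2,R2,p,Rm)
a=selpose(60,.032,.016,.009);b=selpose(55,.032,.016,.009);delta(*b,*a)
E
```

```text
[[0.00672775 0.00932806 0.024     ]
 [0.01827003 0.03508545 0.024     ]] [54.19943075 62.49267468] 65.86211878581707
290 38 (np.int64(295), np.int64(332), array([ 0.011, -0.007,  0.013]), array([0.012, 0.006, 0.015]))
300 74 (np.int64(277), np.int64(350), array([ 0.007, -0.013,  0.004]), array([0.012, 0.013, 0.015]))
315 83 (np.int64(272), np.int64(355), array([ 0.006, -0.014, -0.007]), array([0.012, 0.013, 0.004]))
330 92 (np.int64(268), np.int64(359), array([ 0.01 , -0.013, -0.021]), array([ 0.014,  0.012, -0.012]))
345 203 (np.int64(189), np.int64(439), array([ 0.005, -0.032, -0.028]), array([ 0.014,  0.032, -0.012]))
shift in tool mm [ 3.4 -9.1 90.8] | 91 then rotvec rad [-0.0384  0.0023 -0.3821] deg 22.0
shift in tool mm [ 0. -0. 41.] | 41 then rotvec rad [0. 0. 0.] deg 0.0
shift in tool mm [-2.8  1.3 -0. ] | 3 then rotvec rad [-0.      0.      0.0873] deg 5.0
```

```bash
python3 -m inch '[[[0,0,0],[-0.013,0.001,-0.127],0],[[0,0,0],[-0.013,0.001,-0.127],0],[[0,0,0],[-0.013,0.001,-0.127],0],[[0,0,0],[0,0,0],0]]'
python3 - <<'E'
from h import *
p,Rm=selpose(62,.032,.024,.05);delta(p,Rm)
p,Rm=selpose(62,.032,.024,.009);delta(p,Rm)
E
```

```text
time: 5.05
tool_pos: [0.4391, 0.1185, 0.2564]
tool_rot: [0.124, 0.186, 0.974, 0.038]
contact_force: [0.3, -0.2, -0.5]
gripper_width: 0.001
grasp_force: 0.0
shift in tool mm [  9.  -10.6  90.4] | 91 then rotvec rad [-0.0007 -0.0006 -0.0129] deg 0.7
shift in tool mm [  9.  -10.6 131.4] | 132 then rotvec rad [-0.0007 -0.0006 -0.0129] deg 0.7
```

```bash
python3 -m inch '[[[0.009,-0.0106,0],[0,0,-0.013],0],[[0,0,0.03],[0,0,0],0],[[0,0,0.03],[0,0,0],0],[[0,0,0.03],[0,0,0],0],[[0,0,0.02],[0,0,0],0],[[0,0,0.015],[0,0,0],0],[[0,0,0.006],[0,0,0],0],[[0,0,0],[0,0,0],0]]'
python3 - <<'E'
from h import *
p,Rm=selpose(62,.032,.024,.009);delta(p,Rm)
p,Rm=selpose(59,.032,.016,.009);delta(p,Rm)
print(manip.state()["contact_force"])
E
```

```text
time: 5.85
tool_pos: [0.4603, 0.1159, 0.1255]
tool_rot: [0.123, 0.179, 0.975, 0.037]
contact_force: [-0.2, 0.4, -0.3]
gripper_width: 0.002
grasp_force: 0.0
shift in tool mm [-0.6  0.1 -0.4] | 1 then rotvec rad [-0.0015 -0.0026  0.0005] deg 0.2
shift in tool mm [-10.3   0.8  -0.4] | 10 then rotvec rad [-0.0016 -0.0025  0.0529] deg 3.0
[-0.1950346   0.36326474 -0.25622344]
```

```bash
python3 -m inch '[[[-0.004,0,0],[0,0,0],0],[[-0.004,0,0],[0,0,0],0],[[-0.0022,0.0008,0],[0,0,0.053],0],[[-0.0028,0.0013,0],[0,0,0.0873],0],[[-0.0028,0.0013,0],[0,0,0.0873],0],[[-0.0028,0.0013,0],[0,0,0.0873],0],[[-0.0028,0.0013,0],[0,0,0.0873],0],[[0,0,0],[0,0,0],0]]'
python3 - <<'E'
from h import *
for a in (39,34,29):
  p,Rm=selpose(a,.032,.016,.009);delta(p,Rm)
print(cur()[1].T@manip.state()["contact_force"])
im,d,c=shot("top");cv2.imwrite("pics/c2.png",cv2.resize(im[220:300,210:350],None,fx=5,fy=5,interpolation=cv2.INTER_CUBIC)[...,::-1])
E
```

```text
time: 6.65
tool_pos: [0.4833, 0.1115, 0.1334]
tool_rot: [0.115, 0.369, 0.92, 0.062]
contact_force: [-0.5, 0.7, 0.8]
gripper_width: -0.006
grasp_force: 0.0
shift in tool mm [ 1.3 -1.4  1.5] | 2 then rotvec rad [0.001  0.0013 0.0013] deg 0.1
shift in tool mm [-1.6 -0.2  1.5] | 2 then rotvec rad [0.0011 0.0012 0.0886] deg 5.1
shift in tool mm [-4.5  0.8  1.5] | 5 then rotvec rad [0.0012 0.0012 0.1758] deg 10.1
[ 0.69213442  0.32497908 -0.89935071]
```

View pics/c2.png

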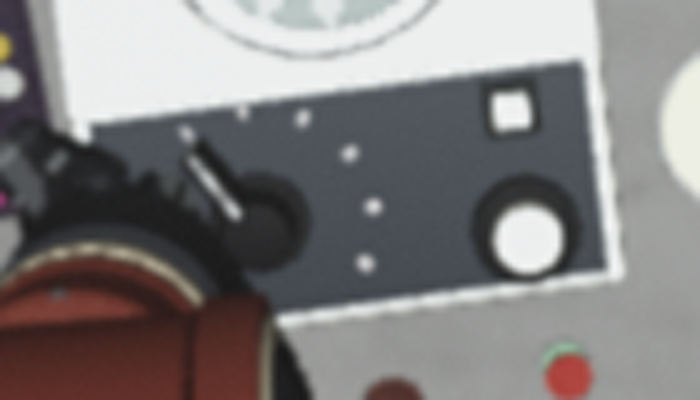

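The selector is turning and has snapped near the third bar, and the fingertip follows behind at about 39°. I'll continue the arc.

```bash
python3 -m inch '[[[-0.0026,0.0008,0.0005],[0,0,0.0873],0],[[-0.0026,0.0008,0.0005],[0,0,0.0873],0],[[-0.0026,0.0008,0.0005],[0,0,0.0873],0],[[-0.0028,0.0012,0],[0,0,0.0873],0],[[-0.0028,0.0012,0],[0,0,0.0873],0],[[-0.0028,0.0012,0],[0,0,0.0873],0],[[-0.0028,0.0013,0],[0,0,0.0873],0],[[-0.0028,0.0013,0],[0,0,0.0873],0]]'
python3 - <<'E'
from h import *
for a in (-1,-6):
  p,Rm=selpose(a,.032,.016,.009);delta(p,Rm)
print(cur()[1].T@manip.state()["contact_force"])
E
```

```text
time: 7.5
tool_pos: [0.5, 0.0966, 0.1351]
tool_rot: [0.086, 0.662, 0.738, 0.097]
contact_force: [-0.5, 2.1, -0.5]
gripper_width: -0.001
grasp_force: 0.9
shift in tool mm [-0.2  0.9 -0.7] | 1 then rotvec rad [-0.0001 -0.     -0.0003] deg 0.0
shift in tool mm [-3.   2.2 -0.7] | 4 then rotvec rad [-0.0001 -0.      0.087 ] deg 5.0
[ 2.16335882 -0.41204759  0.35907071]
```

```bash
python3 -m inch '[[[-0.003,0.0016,-0.0003],[0,0,0.0873],0],[[-0.0028,0.0014,0],[0,0,0.0873],0],[[-0.0028,0.0014,0],[0,0,0.0873],0],[[-0.0028,0.0014,0],[0,0,0.0873],0],[[-0.0014,0.0007,0],[0,0,0.0436],0],[[0,0,0],[0,0,0],0],[[0,0,0],[0,0,0],0]]'
python3 - <<'E'
from h import *
for a in (-24,-28):
  p,Rm=selpose(a,.032,.016,.009);delta(p,Rm)
print(cur()[1].T@manip.state()["contact_force"])
im,d,c=shot("top");cv2.imwrite("pics/c3.png",cv2.resize(im[220:300,210:350],None,fx=5,fy=5,interpolation=cv2.INTER_CUBIC)[...,::-1])
E
```

```text
time: 8.2
tool_pos: [0.5055, 0.0836, 0.1363]
tool_rot: [0.066, 0.793, 0.596, 0.112]
contact_force: [-0.3, 0.2, -0.1]
gripper_width: 0.002
grasp_force: 0.0
shift in tool mm [-0.3  0.5 -0.7] | 1 then rotvec rad [-0.0003  0.0002  0.012 ] deg 0.7
shift in tool mm [-2.6  1.5 -0.7] | 3 then rotvec rad [-0.0003  0.0003  0.0818] deg 4.7
[ 0.1233324  -0.41820557  0.0348003 ]
```

View pics/c3.png

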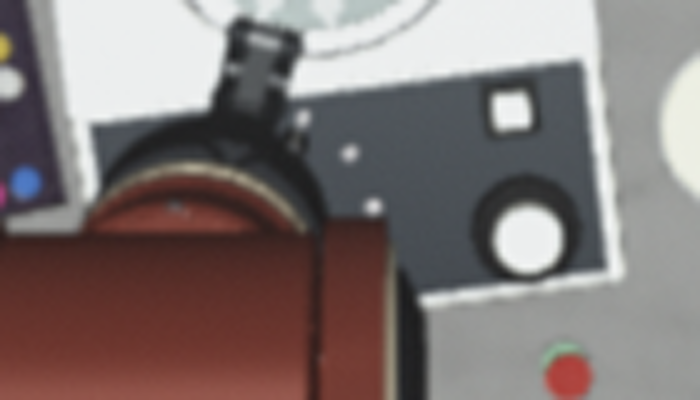

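The force dropped to zero, which suggests the selector snapped into the click. I'll back off, rise and check with the wrist camera.

```bash
python3 -m inch '[[[0.006,0,0],[0,0,0],0],[[0,0,-0.02],[0,0,0],0],[[0,0,-0.04],[0,0,0],0],[[0,0,-0.04],[0,0,0],0],[[0,0,-0.04],[0,0,0],0],[[0,0,-0.02],[0,0,0],0],[[0,0,0],[0,0,0],0]]'
python3 - <<'E'
from h import *
im,d,c=shot("wrist")
a=np.radians(-30)
u=proj("wrist",np.array([W([r*np.cos(a),r*np.sin(a),h]) for r,h in((0,.024),(.038,.024),(.044,0))]),c);print(u.round())
im=im.copy();o=np.clip(u[0].astype(int)-[80,60],0,[480,360]);cr=im[o[1]:o[1]+120,o[0]:o[0]+160]
cv2.imwrite("pics/w2.png",cv2.resize(cr,None,fx=5,fy=5,interpolation=cv2.INTER_CUBIC)[...,::-1]);print(o,((u-o)*5).round(),cur()[0])
np.savez("w2.npz",K=c[0],k1=c[1],R=c[2],t=c[3],o=o)
E
```

```text
time: 8.95
tool_pos: [0.4675, 0.0853, 0.2962]
tool_rot: [0.068, 0.792, 0.595, 0.115]
contact_force: [0.5, -0.4, -0.1]
gripper_width: -0.001
grasp_force: 0.0
[[267. 250.]
 [317. 256.]
 [324. 248.]]
[186 190] [[403. 301.]
 [657. 329.]
 [692. 288.]] [0.4667858  0.08516356 0.29313611]
```

View pics/w2.png

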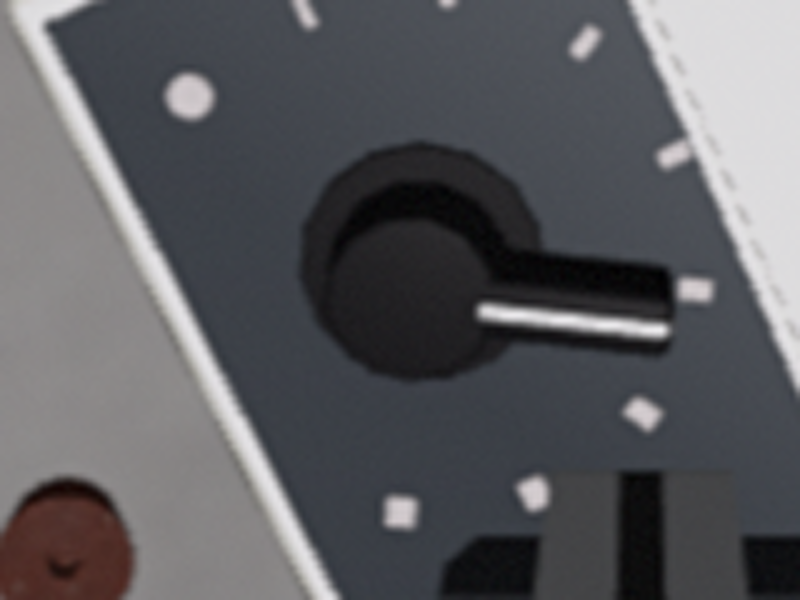

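The pointer lies exactly on the fifth bar, with its line from (480,312) to (668,330) against a predicted (403,301)→(657,329). Next is the lid: a vertical tool goes behind the tab and follows the hinge arc.

```bash
cat >> h.py <<'E'
YAW=np.arctan2(RS[1,0],RS[0,0]);M=R.from_rotvec([0,0,YAW]).as_matrix()
HX,HZ,OFF,S=.1965,.113,.006,.143
def mw(x,y,z): # machine axes about selector centre, z absolute
    p=C+M@np.array([x,y,0]);p[2]=z;return p
def lidpose(phi=None,back=0,x=None,z=None):
    if phi is not None: x=HX-S*np.cos(phi)+OFF*np.sin(phi);z=HZ+S*np.sin(phi)+OFF*np.cos(phi)
    return mw(x+back+.007,-.037,z+.025),M@np.c_[[0,1,0],[1,0,0],[0,0,-1.]]
E
python3 - <<'E'
from h import *
a=lidpose(x=.15,z=.29);delta(*a);cp,cR=cur();delta(a[0],a[1],a[0],cR);delta(a[0],a[1],cp,a[1])
b=lidpose(1.07,.03);delta(*b,*a)
c=lidpose(1.07);delta(*c,*b)
for p in np.arange(1.0,-.05,-.1):
    n=lidpose(p);print(round(p,2),(n[1].T@(n[0]-c[0])*1e3).round(1));c=n
E
```

```text
shift in tool mm [ 25.4 173.6  23.2] | 177 then rotvec rad [ 0.2605 -0.0497 -0.4059] deg 27.8
shift in tool mm [0. 0. 0.] | 0 then rotvec rad [ 0.2605 -0.0497 -0.4059] deg 27.8
shift in tool mm [-45.6 169.6 -21.9] | 177 then rotvec rad [0. 0. 0.] deg 0.0
shift in tool mm [ 0.  13.1 48.7] | 50 then rotvec rad [0. 0. 0.] deg 0.0
shift in tool mm [  0. -30.   0.] | 30 then rotvec rad [0. 0. 0.] deg 0.0
1.0 [-0.  -8.8  4.7]
0.9 [  0.  -12.    7.8]
0.8 [  0.  -11.1   9. ]
0.7 [  0.  -10.2  10. ]
0.6 [-0.  -9.1 11. ]
0.5 [-0.  -8.  11.9]
0.4 [-0.  -6.8 12.6]
0.3 [ 0.  -5.5 13.2]
0.2 [ 0.  -4.1 13.7]
0.1 [-0.  -2.7 14. ]
0.0 [-0.  -1.3 14.2]
```

```bash
python3 -m inch '[[[0,0,0],[0.065,-0.0124,-0.1015],0],[[0,0,0],[0.065,-0.0124,-0.1015],0],[[0,0,0],[0.065,-0.0124,-0.1015],0],[[0,0,0],[0.065,-0.0124,-0.1015],0],[[0,0,-0.03],[0,0,0],0],[[-0.02,0,0],[0,0,0],0],[[-0.025,0.01,0],[0,0,0],0],[[0,0,0],[0,0,0],0]]'
python3 - <<'E'
from h import *
delta(*lidpose(x=.15,z=.29));delta(*lidpose(1.07,.03));print(cur()[0])
E
```

```text
time: 9.8
tool_pos: [0.4821, 0.04, 0.3183]
tool_rot: [-0.003, 0.662, 0.749, -0.003]
contact_force: [0.3, 0.1, 0.1]
gripper_width: -0.001
grasp_force: 0.0
shift in tool mm [  1.6 160.    2.1] | 160 then rotvec rad [-0.0075 -0.0006 -0.0029] deg 0.5
shift in tool mm [  1.7 173.5  50.7] | 181 then rotvec rad [-0.0075 -0.0006 -0.0029] deg 0.5
[0.48211959 0.03997376 0.31834542]
```

```bash
python3 -m inch '[[[0.0016,0.035,0],[-0.0075,0,-0.003],0],[[0,0.035,0],[0,0,0],0],[[0,0.035,0],[0,0,0],0],[[0,0.035,0],[0,0,0],0],[[0,0.034,0],[0,0,0],0],[[0,0,0.025],[0,0,0],0],[[0,0,0.025],[0,0,0],0],[[0,0,0],[0,0,0],0]]'
python3 - <<'E'
from h import *
delta(*lidpose(1.07,.03));delta(*lidpose(1.07,.0));print(manip.state()["contact_force"])
im,d,c=shot("side");cv2.imwrite("pics/s2.png",cv2.resize(im[60:300,220:540],None,fx=2.5,fy=2.5)[...,::-1])
E
```

```text
time: 10.6
tool_pos: [0.6517, 0.066, 0.2637]
tool_rot: [-0.004, 0.66, 0.751, -0.002]
contact_force: [-0.8, -1.0, -0.8]
gripper_width: 0.001
grasp_force: 0.0
shift in tool mm [-3.4  1.6 -2.6] | 5 then rotvec rad [-0.0082 -0.0026  0.003 ] deg 0.5
shift in tool mm [ -3.3 -28.4  -2.3] | 29 then rotvec rad [-0.0082 -0.0026  0.003 ] deg 0.5
[-0.78842783 -0.95616865 -0.75665781]
```

View pics/s2.png

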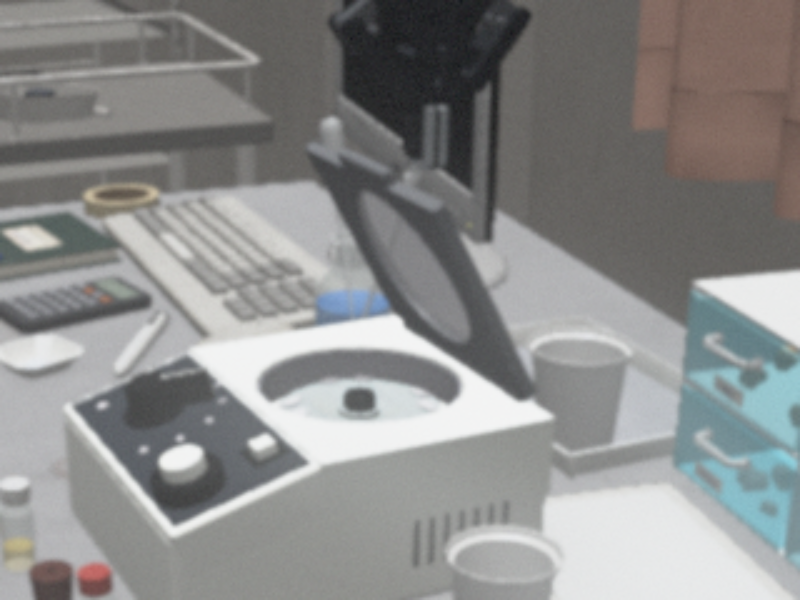

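The fingertip at about (437,150) is behind the tab at about (415,185), as planned. I'll approach slowly, then follow the arc.

```bash
python3 -m inch '[[[-0.0033,-0.008,-0.001],[0,0,0],0],[[0,-0.007,0],[0,0,0],0],[[0,-0.007,0],[0,0,0],0],[[0,-0.006,0],[0,0,0],0],[[0,-0.0044,0.0023],[0,0,0],0],[[0,-0.0044,0.0023],[0,0,0],0]]'
python3 - <<'E'
from h import *
delta(*lidpose(1.0));print(manip.state()["contact_force"])
E
```

```text
time: 11.25
tool_pos: [0.618, 0.0571, 0.2682]
tool_rot: [0.002, 0.66, 0.751, 0.002]
contact_force: [1.1, -0.5, 1.6]
gripper_width: 0.001
grasp_force: 0.4
shift in tool mm [ 1.2 -2.7  6.6] | 7 then rotvec rad [ 0.0053 -0.0003  0.0022] deg 0.3
[ 1.14628611 -0.53973138  1.55266239]
```

```bash
python3 -m inch '[[[0,0,0],[0,0,0],0],[[0,0,0],[0,0,0],0]]'
python3 - <<'E'
from h import *
delta(*lidpose(1.0));delta(*lidpose(.9))
E
```

```text
time: 11.45
tool_pos: [0.6182, 0.0572, 0.2676]
tool_rot: [0.001, 0.66, 0.751, 0.002]
contact_force: [0.1, -0.2, 0.3]
gripper_width: -0.004
grasp_force: 0.0
shift in tool mm [ 1.2 -2.9  6.1] | 7 then rotvec rad [ 0.0038 -0.0006  0.0023] deg 0.3
shift in tool mm [  1.2 -14.9  13.8] | 20 then rotvec rad [ 0.0038 -0.0006  0.0023] deg 0.3
```

```bash
python3 -m inch '[[[0.001,-0.003,0.003],[0,0,0],0],[[0,-0.004,0.005],[0,0,0],0],[[0,-0.008,0.006],[0,0,0],0],[[0,-0.0055,0.0045],[0,0,0],0],[[0,-0.0055,0.0045],[0,0,0],0],[[0,-0.005,0.005],[0,0,0],0],[[0,-0.005,0.005],[0,0,0],0],[[0,0,0],[0,0,0],0]]'
python3 - <<'E'
from h import *
for a in (.7,.6,.5):delta(*lidpose(a))
E
```

```text
time: 12.25
tool_pos: [0.5815, 0.0536, 0.2331]
tool_rot: [0.0, 0.66, 0.751, 0.001]
contact_force: [1.1, 0.3, -0.8]
gripper_width: 0.002
grasp_force: 0.0
shift in tool mm [ 0.1  0.7 -1.6] | 2 then rotvec rad [ 0.0016 -0.0008  0.0023] deg 0.2
shift in tool mm [ 0.1 -8.4  9.4] | 13 then rotvec rad [ 0.0016 -0.0008  0.0023] deg 0.2
shift in tool mm [  0.1 -16.4  21.3] | 27 then rotvec rad [ 0.0016 -0.0008  0.0023] deg 0.2
```

```bash
python3 -m inch '[[[0,-0.0042,0.0045],[0,0,0],0],[[0,-0.0042,0.005],[0,0,0],0],[[0,-0.004,0.006],[0,0,0],0],[[0,-0.004,0.006],[0,0,0],0],[[0,-0.0034,0.0063],[0,0,0],0],[[0,-0.0034,0.0063],[0,0,0],0],[[0,-0.0028,0.0066],[0,0,0],0],[[0,-0.0028,0.0066],[0,0,0],0]]'
python3 - <<'E'
from h import *
for a in (.3,.1,0):delta(*lidpose(a))
E
```

```text
time: 13.05
tool_pos: [0.5539, 0.05, 0.1866]
tool_rot: [0.001, 0.66, 0.751, 0.002]
contact_force: [0.7, 0.3, 1.3]
gripper_width: 0.001
grasp_force: 0.3
shift in tool mm [ 0.3 -0.8  0.6] | 1 then rotvec rad [ 0.0039 -0.0006  0.0023] deg 0.3
shift in tool mm [ 0.3 -7.8 28.3] | 29 then rotvec rad [ 0.0039 -0.0006  0.0023] deg 0.3
shift in tool mm [ 0.3 -9.2 42.6] | 44 then rotvec rad [ 0.0039 -0.0006  0.0023] deg 0.3
```

```bash
python3 -m inch '[[[0,-0.0028,0.007],[0,0,0],0],[[0,-0.002,0.007],[0,0,0],0],[[0,-0.0015,0.007],[0,0,0],0],[[0,-0.0015,0.007],[0,0,0],0],[[0,-0.0005,0.006],[0,0,0],0],[[0,0,0.005],[0,0,0],0]]'
python3 -m inch '[[[0,0,0.002],[0,0,0],0],[[0,0,0.001],[0,0,0],0],[[0,0,0],[0,0,0],0]]'
python3 - <<'E'
from h import *
delta(*lidpose(0))
E
```

```text
time: 13.65
tool_pos: [0.5459, 0.049, 0.1475]
tool_rot: [0.001, 0.66, 0.751, 0.001]
contact_force: [-0.3, -0.2, 0.4]
gripper_width: 0.002
grasp_force: 0.2
time: 13.95
tool_pos: [0.5462, 0.049, 0.1452]
tool_rot: [0.001, 0.66, 0.751, 0.002]
contact_force: [0.6, -0.5, 0.1]
gripper_width: -0.002
grasp_force: 0.0
shift in tool mm [ 0.3 -1.2  1.2] | 2 then rotvec rad [ 0.0041 -0.0005  0.0023] deg 0.3
```

Almost no force yet, so I'll press down in 1 mm rows until the stop pushes back.

```bash
python3 -m inch '[[[0,0,0.001],[0,0,0],0],[[0,0,0.001],[0,0,0],0],[[0,0,0],[0,0,0],0]]'; python3 -m inch '[[[0,0,0.001],[0,0,0],0],[[0,0,0.001],[0,0,0],0],[[0,0,0],[0,0,0],0]]'
```

```text
time: 14.25
tool_pos: [0.5463, 0.049, 0.1433]
tool_rot: [0.001, 0.66, 0.751, 0.002]
contact_force: [-0.1, 0.2, 0.6]
gripper_width: 0.001
grasp_force: 0.2
time: 14.55
tool_pos: [0.5465, 0.049, 0.1421]
tool_rot: [0.001, 0.66, 0.751, 0.002]
contact_force: [-1.5, -0.3, 4.2]
gripper_width: 0.0
grasp_force: 2.2
```

```bash
python3 -m inch '[[[0,0,0.001],[0,0,0],0],[[0,0,0.001],[0,0,0],0],[[0,0,0],[0,0,0],0]]'; python3 -m inch '[[[0,0,0.001],[0,0,0],0],[[0,0,0],[0,0,0],0]]'
```

```text
time: 14.85
tool_pos: [0.5466, 0.049, 0.1419]
tool_rot: [0.001, 0.66, 0.751, 0.002]
contact_force: [-7.2, 0.1, 13.5]
gripper_width: 0.0
grasp_force: 7.0
time: 15.05
tool_pos: [0.5467, 0.049, 0.1418]
tool_rot: [0.001, 0.66, 0.751, 0.002]
contact_force: [-10.1, 0.0, 18.2]
gripper_width: -0.004
grasp_force: 9.2
```

The lid is against its stop. I'll lift off, verify it, and plan the button press.

```bash
python3 -m inch '[[[0,0,-0.01],[0,0,0],0],[[0,0,-0.03],[0,0,0],0],[[0,0,-0.04],[0,0,0],0],[[0,0,-0.02],[0,0,0],0],[[0,-0.04,0],[0,0,0],0],[[0,-0.04,0],[-0.13,0,0],0],[[0,0,0],[-0.13,0,0],0],[[0,0,0],[0,0,0],0]]'
cat >> h.py <<'E'
def startpose(h,x=-.015,y=-.0998):
    return W([x,y,h+.025]),RS@np.c_[[0,1,0],[1,0,0],[0,0,-1.]]
E
python3 - <<'E'
from h import *
delta(*startpose(.06));delta(*startpose(.025))
im,d,c=shot("side");cv2.imwrite("pics/s3.png",cv2.resize(im[160:320,220:460],None,fx=3.3,fy=3.3)[...,::-1])
q=(unproj("side",d,c=c)-C);z=unproj("side",d,c=c)[...,2];q=q@M
for x in (.06,.07,.12,.18):
  k=(abs(q[...,0]-x)<.006)&(z>.09)&(z<.3)&(q[...,1]>-.115)&(q[...,1]<.04)&(d>0);print(x,k.sum(),np.percentile(z[k],[10,50,90]).round(4))
for l in("start_top","pulse"):
  manip.grab_frame("wrist")
  print(l,[(((np.array(r["point"])-C)@RS).round(4),r["score"]) for r in manip.look_for("wrist",l)[:2]])
im,d,c=shot("wrist");o=np.clip(proj("wrist",W([-.015,-.0998,.02]),c)[0].astype(int)-[80,60],0,[480,360]);print(o,((proj("wrist",[W([-.015,-.0998,.02]),W([.032,-.0998,.009])],c)-o)*5).round())
cv2.imwrite("pics/w3.png",cv2.resize(im[o[1]:o[1]+120,o[0]:o[0]+160],None,fx=5,fy=5,interpolation=cv2.INTER_CUBIC)[...,::-1])
E
```

```text
time: 15.85
tool_pos: [0.4672, 0.0391, 0.2366]
tool_rot: [0.083, 0.655, 0.745, 0.095]
contact_force: [0.4, 0.2, -0.4]
gripper_width: 0.002
grasp_force: 0.0
shift in tool mm [-62.3 -33.7  56.3] | 91 then rotvec rad [-0.0081 -0.0051  0.0015] deg 0.6
shift in tool mm [-62.5 -33.5  91.3] | 116 then rotvec rad [-0.0081 -0.0051  0.0015] deg 0.6
0.06 307 [0.117  0.1177 0.1186]
0.07 334 [0.1169 0.118  0.1207]
0.12 294 [0.1174 0.1229 0.1245]
0.18 262 [0.117  0.1179 0.1187]
start_top [(array([-0.0173, -0.0933,  0.0256]), 0.88)]
pulse [(array([ 0.008 , -0.0021,  0.0221]), 0.63), (array([-0.0886,  0.0169, -0.0088]), 0.61)]
[176 269] [[402. 305.]
 [762. 268.]]
```

View pics/s3.png

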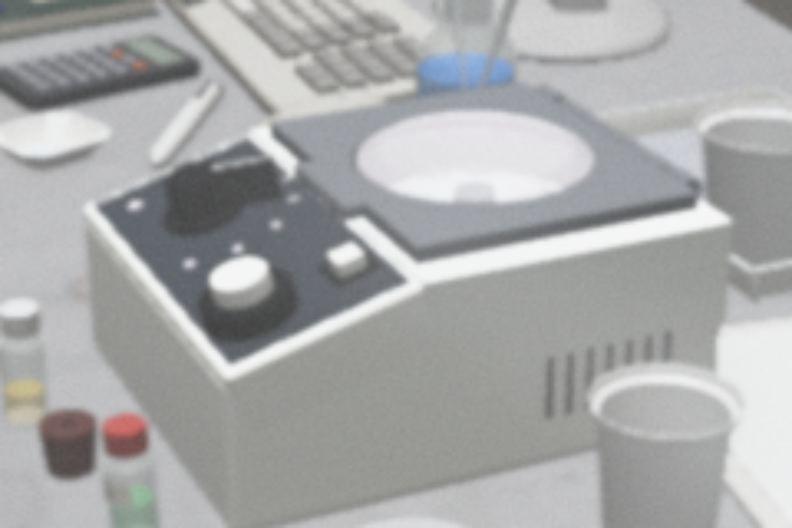

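View pics/w3.png

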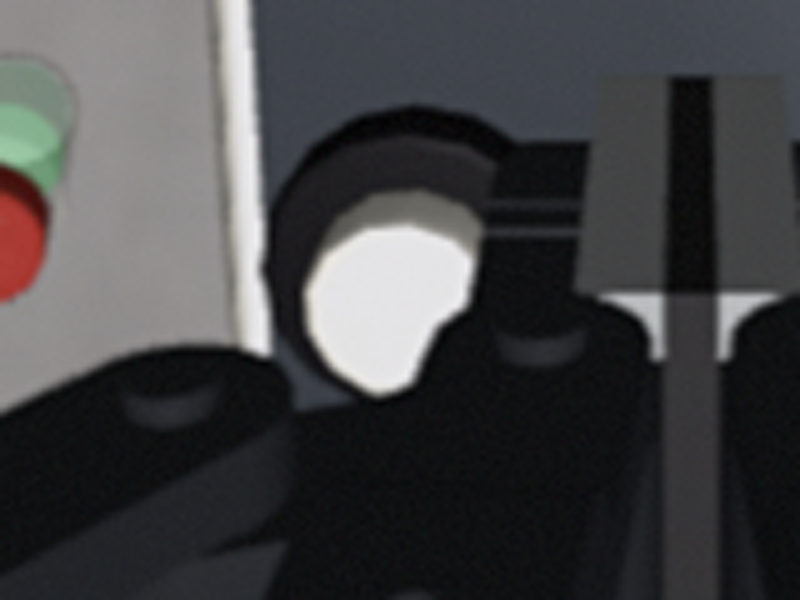

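The lid is shut and level at z ≈ 0.118 front and rear. The button's centre is seen at about (393,310), against a predicted (402,305). I'll go over it and press.

```bash
python3 -m inch '[[[-0.03,-0.017,0],[-0.008,-0.005,0.0015],0],[[-0.0325,-0.0175,0],[0,0,0],0],[[0,0,0.03],[0,0,0],0],[[0,0,0.026],[0,0,0],0],[[0,0,0.02],[0,0,0],0],[[0,0,0.01],[0,0,0],0],[[0,0,0],[0,0,0],0]]'
python3 - <<'E'
from h import *
delta(*startpose(.02));print(cur()[1].T@manip.state()["contact_force"])
E
```

```text
time: 16.85
tool_pos: [0.4664, -0.0244, 0.145]
tool_rot: [0.085, 0.656, 0.744, 0.095]
contact_force: [-0.0, 0.4, -0.1]
gripper_width: -0.006
grasp_force: 0.0
shift in tool mm [ 0.5 -2.   9.9] | 10 then rotvec rad [-0.0039 -0.0017  0.0007] deg 0.2
[ 0.38321005 -0.0251678   0.11162399]
```

```bash
python3 -m inch '[[[0,-0.002,0.004],[0,0,0],0],[[0,0,0.004],[0,0,0],0],[[0,0,0.002],[0,0,0],0],[[0,0,0],[0,0,0],0]]'
python3 -m inch '[[[0,0,0.002],[0,0,0],0],[[0,0,0.002],[0,0,0],0],[[0,0,0],[0,0,0],0]]'
python3 - <<'E'
from h import *
delta(*startpose(.02));print(cur()[1].T@manip.state()["contact_force"])
E
```

```text
time: 17.25
tool_pos: [0.4674, -0.0246, 0.1367]
tool_rot: [0.087, 0.656, 0.744, 0.096]
contact_force: [0.1, 0.8, 0.3]
gripper_width: -0.004
grasp_force: 0.0
time: 17.55
tool_pos: [0.4687, -0.0246, 0.1331]
tool_rot: [0.088, 0.656, 0.744, 0.096]
contact_force: [-1.3, 0.7, 2.8]
gripper_width: -0.0
grasp_force: 1.6
shift in tool mm [ 0.9 -1.2 -2.2] | 3 then rotvec rad [0.001  0.0001 0.0007] deg 0.1
[ 0.8306435  -0.48599679 -3.03597583]
```

```bash
python3 -m inch '[[[0,0,0.002],[0,0,0],0],[[0,0,0.0015],[0,0,0],0],[[0,0,0],[0,0,0],0]]'
python3 -m inch '[[[0,0,0.001],[0,0,0],0],[[0,0,0.001],[0,0,0],0],[[0,0,0],[0,0,0],0]]'
python3 - <<'E'
from h import *
delta(*startpose(.02));print(cur()[1].T@manip.state()["contact_force"])
E
```

```text
time: 17.85
tool_pos: [0.4696, -0.0245, 0.1304]
tool_rot: [0.087, 0.655, 0.744, 0.096]
contact_force: [-7.1, 0.9, 10.3]
gripper_width: -0.002
grasp_force: 5.6
time: 18.15
tool_pos: [0.4699, -0.0245, 0.1302]
tool_rot: [0.087, 0.655, 0.744, 0.096]
contact_force: [-17.1, 1.2, 22.8]
gripper_width: 0.001
grasp_force: 13.2
shift in tool mm [ 1.  -1.6 -5.3] | 6 then rotvec rad [-0.0017 -0.0004  0.0018] deg 0.1
[  3.26970168 -10.43283567 -26.31902666]
```

The button has bottomed: 6 mm below its rest height and stiff. I'll retract clear, then check the final state.

```bash
python3 -m inch '[[[0,0,-0.004],[0,0,0],0],[[0,0,-0.01],[0,0,0],0],[[0,0,-0.03],[0,0,0],0],[[0,0,-0.04],[0,0,0],0],[[0,0,-0.04],[0,0,0],0],[[-0.03,-0.02,-0.02],[0,0,0],0],[[-0.04,0,0],[0,0,0],0],[[-0.04,0,0],[0,0,0],0]]'
python3 -m inch '[[[-0.04,0,0],[0,0,0],0],[[-0.04,0,0],[0,0,0],0],[[-0.04,0,0],[0,0,0],0],[[0,0,0],[0,0,0],0]]'
python3 - <<'E'
from h import *
im,d,c=shot("top");P=unproj("top",d,c=c);Q=(P-C)@RS
k=(np.hypot(Q[...,0]+.015,Q[...,1]+.0998)<.008)&(d>0);print("button h",np.median(Q[...,2][k]),k.sum())
k=(abs(Q[...,2]-.024)<.006)&(np.hypot(Q[...,0],Q[...,1])<.045)&(d>0)
r=np.hypot(Q[...,0],Q[...,1]);k2=k&(r>.022);print("arm dir",np.degrees(np.arctan2(Q[...,1][k2].mean(),Q[...,0][k2].mean())),k2.sum())
q=(P-C)@M
for x in(.06,.18):
  k=(abs(q[...,0]-x)<.006)&(abs(q[...,1]+.037)<.02)&(d>0);print("lid z",x,np.median(P[...,2][k]))
d0=np.load("top0.npz")["im"]
for n,(u,v) in dict(v1=(261,309),st=(288,301),v2=(323,295),petri=(358,245),cup=(350,188),rack=(204,235)).items():
  a=im[v-12:v+13,u-12:u+13].astype(int);b=d0[v-12:v+13,u-12:u+13].astype(int);print(n,abs(a-b).mean().round(1))
print(manip.state()["contact_force"],cur()[0])
E
```

```text
time: 18.95
tool_pos: [0.4273, -0.1413, 0.2632]
tool_rot: [0.089, 0.655, 0.744, 0.097]
contact_force: [0.5, 0.9, 0.9]
gripper_width: 0.004
grasp_force: 0.0
time: 19.35
tool_pos: [0.442, -0.2628, 0.2613]
tool_rot: [0.087, 0.657, 0.742, 0.096]
contact_force: [-0.8, 0.0, -0.3]
gripper_width: -0.0
grasp_force: 0.0
button h 0.02120551576599864 57
arm dir -29.663757108129726 57
lid z 0.06 0.11670014520482173
lid z 0.18 0.1169908183703393
v1 9.1
st 7.7
v2 8.5
petri 6.9
cup 7.4
rack 5.5
[-0.34315094  0.05086036  0.86811663] [ 0.44198968 -0.26081325  0.26118238]
```

The lid is shut, the selector reads −29.7° (fifth click), the button is out, and the loose things are unchanged.

```bash
python3 -c "
from plant import manip
print(manip.job_done())"
```

```text
the job is handed in; nothing more can be done
None
```

The run is started and handed in: final checks showed the lid shut, the selector at the fifth click, the start button sprung back after a full press, the arm clear and no visible change in the loose things; no verdict came back.

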